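# Gauge how deep the curd has been pressed

## Robot

A 6-joint arm with a two-finger parallel gripper is mounted at the origin on the work surface. World frame = base frame: x ahead of the robot, y to its left, z up, the work surface at z = 0. Lengths are in mm, angles in rad, forces in N, time in s.
With the tool pointing down it reaches from about 325 to 875 mm from the base axis. Payload 4.4 kg.
Tool frame: the origin (TCP) lies at the very end of the fingers, on their centre line; the grasp point (between the pads) lies 19 mm behind it; z points along the fingers, y is the line along which they close (so a half turn about z gives the same grasp; the last joint's range is limited). The gripper opens to 85 mm and grips with 20 to 120 N. Pads are 22 mm wide; open, the fingers measure 114 mm over their backs; the gripper's body (76 mm by 85 mm) begins 54 mm behind the grasp point. The pads swing forward as they close: fully open they stand 13 mm farther back than shut.
Start: joints at [1.129, 0.207, 1.542, -0, 1.393, -0.15], TCP at [164.873, 550.858, 205.182] pointing down, gripper open.
Joint ranges: [-2.73, 2.73], [-0.86, 2.22], [0.23, 2.46], [-1.11, 4.25], [0.08, 2.63], [-2.82, 2.82]. Speed limits (rad/s): [2.79, 2.79, 3.14, 3.14, 3.14, 3.14].

## Interface

Orientations are given as a unit quaternion [x, y, z, w].
In Python, from workcell import r gives the robot as it stands. Calls block until the motion is done:
- r.move_ptp(position, orientation): joint-space move of the TCP to a pose.
- r.move_linear(position, attitude=None, speed=150, stop_force=None): straight line of the TCP; attitude=None keeps the orientation; speed is the mean speed in mm/s. With stop_force (N) it stops when the force on the tool has changed by that much, and returns True; else False.
- r.move_joints(angles): joint-space move.
- r.move_gripper(opening, squeeze=None): opening from 0.0 (shut) to 1.0 (fully open); squeeze is the grip in N (None keeps the last); returns when the fingers have stopped.
- r.wait(seconds).
- r.ik(position, orientation): joint angles nearest the present ones, or None.
- r.observe(): the state.
- r.read_camera(name): name is "side" or "top"; returns the picture (400x640x3 uint8, blue, green, red); there is no depth.
- r.calibration(name): a dict with "fx", "fy", "cx", "cy" (pixels), "distortion" ([k1, k2, p1, p2, k3] as OpenCV has them; the pictures are not rectified), "xyz" and "attitude" of the camera in the world. Camera axes: x right, y down, z forward; pixel columns grow to the right and rows downward; lengths in mm; the calibration is good to about 2 mm. A picture is of the moment at which its call begins. calibration takes no time and is no camera call.
A pose or a line that the arm cannot do raises r.Unreachable and nothing moves.
- r.sign_off(): hands the job in; it is judged then, once.
The state is a dict: "clock": time; "joints": joint angles; "joint_vel": joint speeds; "joint_efforts": joint torques, N m; "tcp_pos": TCP position; "tool_rot": TCP orientation; "ft_force": force on the tool from outside, world axes, zero at the start; "moment": the same for the moment, N m; "finger_gap": opening from 0.0 (shut) to 1.0 (fully open); "grasp_force": force on a finger pad.
Only numpy, scipy, OpenCV 4.12 (cv2) and the standard library are available. Lean on these libraries where they do the work, as an engineer would, in place of code of your own. Each camera call takes 0.05 s, during which the arm holds its last target. There are 200 camera calls.

## Task

Take the depth gauge out of its wooden stand and lower its rod into the hole in the press lid of the cheese mould until it really bottoms out; the red stop collar is stiff and rides up the rod once it meets the rim, so that first resistance is not the bottom. Keep the rod gently but positively pressed on the bottom for about two seconds, never with more than about 3 kg of push, then let go without lifting it, so that the gauge is left standing on the bottom with its collar on the rim. Leave the jar, the cup and the tub where they are.

Things in the scene. Friction and masses are not known exactly. Their poses are not given: they have to be found in the camera images.
- gauge: depth gauge, loose, 0.12 to 0.2 kg with its collar: an upright 12 mm round steel rod with a rounded end, 135 mm long, carrying a blue square handle 24 x 24 mm and 50 mm tall (steel button on top, 3 mm). Origin at the lower end (tip) of the rod, z up along the rod to the handle, x and y square to the handle's faces. The handle spans z = 135 to 185 mm. It starts upright in the stand, its collar resting on the stand's top, the tip 30 mm below that
- handle (a point): centre of the gauge's blue handle, 160 mm above the tip
- collar (a joint): how far (m) the red stop collar has been pushed up the rod from its lowest place, 0 to 0.075; at 0 its underside is 30 mm above the tip. The collar (flange 32 mm wide and 4 mm thick, 24 mm wide above, 14 mm tall in all) grips the rod by friction: about 5 N slides it, so the gauge's own weight does not
- stop_face (a point): centre of the flat underside of the red collar, on the rod's axis, the face that comes to rest on the rim
- stand: fixed wooden stand, 70 x 70 x 45 mm, with a 15 mm hole, 38 mm deep, in the middle of its top. Origin at the centre of its underside
- mould: fixed white round cheese mould, 100 mm wide (lid 106 mm), closed by a white lid; a square steel guide block, 44 x 44 mm, stands 13 mm out of the lid, its top 105 mm above the table, with the gauging hole in the middle. Origin at the centre of the underside, z up. The mould does not move when pushed
- mouth (a point): centre of the mouth of the gauging hole, at the top face of the steel guide block: upright hole, 14 mm in diameter with a 3 mm chamfer. Its rigid floor (the follower inside the mould) lies somewhere between 45 and 93 mm below the mouth, different each time and not measured
- jar: bystander: amber glass jar with a green cap, 60 mm wide, 100 mm tall; origin at the centre of its underside
- cup: bystander: empty white plastic cup, 80 mm wide, 70 mm tall; origin at the centre of its underside
- tub: bystander: white tub with a red lid, 88 x 118 x 55 mm; origin at the centre of its underside

How it is judged (in metres and radians):
On the way, in this order (a step that is already met when the one before it is completed fails the run):
1. the gauge is out of its stand: its tip more than 80 mm above the table and more than 80 mm from the stand's middle (height (world z) of gauge above 0.08 m and horizontal distance between gauge and stand above 0.08 m), for 0.05 s.
2. the rod, held by the fingers, is pressed on the floor of the hole with 1 to 30 N for 1.2 s on end (contact force between gauge and follower between 1 and 30 N and contact force between gauge and the fingers above 1 N and z of gauge in the frame of mould below 0.062 m and horizontal distance between gauge and mouth below 0.005 m), for 1.2 s.
At the end, for the whole second after the job is handed in: The gauge stands released and at rest in the mould's gauging hole, within 0.1 rad of upright, its tip within 2 mm of the hole's floor and within 5 mm of the hole's axis, the underside of its collar within 3 mm of the rim (z of gauge in the frame of follower below 0.002 m and horizontal distance between gauge and mouth below 0.005 m and z of stop_face in the frame of mouth below 0.003 m and angle between gauge's own z axis and vertical below 0.1 rad and linear speed of gauge below 0.01 m/s and contact force between gauge and the fingers below 0.1 N); the robot touches nothing.
It fails at once if the rod is driven onto the floor of the hole with more than 30 N (contact force between gauge and follower above 30 N).
It fails at once if the gauge is pushed against the mould with more than 40 N in all (contact force between gauge and mould above 40 N).
It fails at once if the jar, the cup or the tub is shifted more than 20 mm (distance of any of jar, cup, tub from where it was at the start of the episode above 0.02 m).
It also fails if it takes over 58 s, if anything falls off the work surface, if the arm or the gripper's body presses on something with over 40 N, if the wrist force passes 120 N, or if a joint passes its speed limit or range.

## Working session

There is one attempt and no reset: what is moved stays moved. The work goes in short steps, each a Python script; the robot and the scene stay as the last script left them, time stands still between calls to the robot, and variables do not carry over. Pictures are saved under pics/ and viewed, at most 10 in all, crops included, and the job is handed in when it is done.

```bash
mkdir -p pics; python3 - <<'E'
from workcell import r
import cv2
for n in("top","side"):
    cv2.imwrite(f"pics/{n}0.png",r.read_camera(n)); print(n,r.calibration(n))
print(r.observe())
E
```

```text
top {'fx': 450.2980858396011, 'fy': 450.2980858396011, 'cx': 326.92730144900645, 'cy': 205.29399028415395, 'distortion': array([-0.0233672,  0.       ,  0.       ,  0.       ,  0.       ]), 'xyz': array([ 539.79740458,  -16.65187868, 1202.33045474]), 'attitude': array([-0.70305532,  0.71043372, -0.0150163 ,  0.0277789 ])}
side {'fx': 370.286533507071, 'fy': 370.286533507071, 'cx': 319.7127172247467, 'cy': 197.44833189792294, 'distortion': array([0.00734998, 0.        , 0.        , 0.        , 0.        ]), 'xyz': array([565.85508836, 734.12388709, 713.12066406]), 'attitude': array([-0.03189361,  0.89929263, -0.43610708,  0.00813537])}
{'clock': 0.1, 'joints': array([ 1.12943929e+00,  2.07392592e-01,  1.54282899e+00,  1.57320123e-05,
        1.39352497e+00, -1.50500696e-01]), 'joint_vel': array([-0.00065003, -0.00106884, -0.00232124, -0.00037764,  0.00079195,
       -0.00021782]), 'joint_efforts': array([-7.35754456e-04, -3.84091651e+01, -2.92547536e+01, -1.90077581e-04,
        4.76111614e-03, -1.02579943e-05]), 'tcp_pos': array([164.5743439 , 550.15726139, 204.10064276]), 'tool_rot': array([ 1.44917389e-01,  9.89443172e-01, -1.02787592e-03, -3.21473006e-04]), 'ft_force': array([-0.54106936, -0.63568665, -0.18554537]), 'moment': array([-0.01608072, -0.05619554, -0.02837191]), 'grasp_force': 0.0, 'finger_gap': 0.9963147319129814}
```

View pics/top0.png

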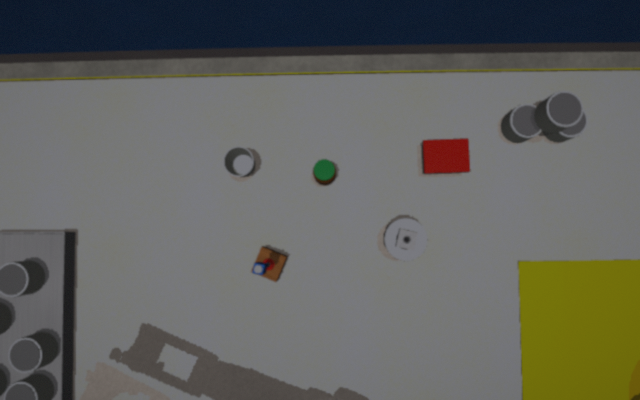

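View pics/side0.png

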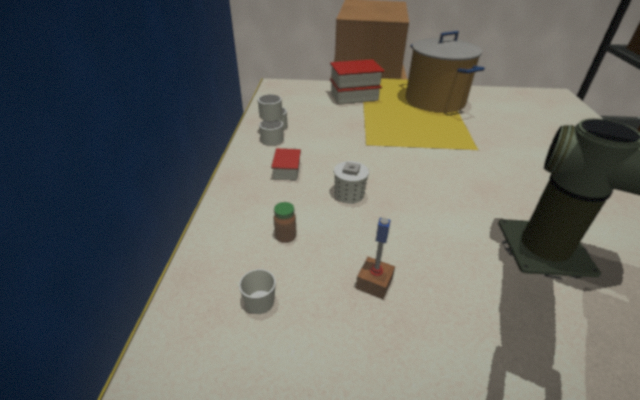

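The top view shows the gauge's handle at about (260,268), the stand at (270,263) and the mould hole at (407,240). The side view shows the handle at (383,230) and the mould block at (352,168). Next I'll zoom in and measure.

```bash
cat > h.py <<'E'
import numpy as np, cv2
from scipy.spatial.transform import Rotation as R
from workcell import r
def ray(n,px):
    c=r.calibration(n); K=np.array([[c['fx'],0,c['cx']],[0,c['fy'],c['cy']],[0,0,1]])
    p=cv2.undistortPoints(np.array(px,float).reshape(-1,1,2),K,c['distortion']).reshape(-1,2)
    d=R.from_quat(c['attitude']).apply(np.c_[p,np.ones(len(p))]); return c['xyz'],d
def plane(n,px,z):
    o,d=ray(n,px); return o+d*((z-o[2])/d[:,2])[:,None]
def tri(a,b):  # px in top, side
    (o1,d1),(o2,d2)=ray("top",a),ray("side",b); d1,d2=d1[0],d2[0]
    s=np.linalg.lstsq(np.c_[d1,-d2],o2-o1,rcond=None)[0]
    p,q=o1+s[0]*d1,o2+s[1]*d2; return (p+q)/2,np.linalg.norm(p-q)
def proj(n,P):
    c=r.calibration(n); K=np.array([[c['fx'],0,c['cx']],[0,c['fy'],c['cy']],[0,0,1]])
    Ri=R.from_quat(c['attitude']).inv(); P=np.atleast_2d(P).astype(float)
    return cv2.projectPoints(P,Ri.as_rotvec(),Ri.apply(-c['xyz']),K,c['distortion'])[0].reshape(-1,2)
E
python3 - <<'E'
from h import *
t=cv2.imread("pics/top0.png"); s=cv2.imread("pics/side0.png")
def crop(im,x,y,w,h,k): return cv2.resize(im[y:y+h,x:x+w],None,fx=k,fy=k,interpolation=cv2.INTER_NEAREST)
a=crop(t,245,240,50,50,8); b=crop(t,380,212,50,50,8)
cv2.imwrite("pics/z.png",np.clip(np.hstack([a,b])*1.4,0,255).astype(np.uint8))
a=crop(s,350,210,50,90,6); b=crop(s,325,150,50,90,6)
cv2.imwrite("pics/z2.png",np.hstack([a,b]))
hsv=cv2.cvtColor(t,cv2.COLOR_BGR2HSV)
def blob(m,box):
    x,y,w,h=box; q=np.zeros_like(m); q[y:y+h,x:x+w]=m[y:y+h,x:x+w]
    c=max(cv2.findContours(q,cv2.RETR_EXTERNAL,cv2.CHAIN_APPROX_NONE)[0],key=cv2.contourArea); return c
st=blob(cv2.inRange(hsv,(0,60,30),(25,255,255)),(240,235,60,60)); print('stand',cv2.minAreaRect(st))
bl=blob(cv2.inRange(hsv,(100,70,40),(135,255,255)),(240,235,60,60)); print('blue',cv2.minAreaRect(bl))
g=cv2.cvtColor(t,cv2.COLOR_BGR2GRAY); d=blob(cv2.inRange(g,0,80),(396,230,22,20)); print('hole',cv2.minEnclosingCircle(d),g[233:248,400:416])
E
```

```text
stand ((268.97039794921875, 263.57098388671875), (27.923078536987305, 28.4615421295166), 22.61986541748047)
blue ((259.1216125488281, 268.2702331542969), (11.507928848266602, 11.343530654907227), 9.462322235107422)
hole ((406.1666564941406, 239.1666717529297), 3.0642406940460205) [[115 119 119 119 118 118 119 119 120 118 117 118 116 115 115 115]
 [116 118 117 118 117 115 115 116 117 117 116 117 117 116 118 117]
 [118 118 118 118 113 108 105 105 109 112 114 115 116 116 117 117]
 [118 119 117 111  98  88  82  84  88  99 109 117 117 117 117 117]
 [119 118 113 100  78  59  52  55  66  85 103 113 117 117 118 120]
 [119 119 110  88  61  40  37  40  51  73  95 110 117 117 119 120]
 [119 117 106  84  54  35  32  35  46  69  89 109 116 119 120 118]
 [120 117 108  87  60  41  36  36  47  68  92 110 117 120 119 120]
 [121 120 112  96  75  57  46  47  63  83 104 113 117 119 117 119]
 [119 120 115 107  94  79  68  69  81  99 112 118 118 118 118 119]
 [119 117 117 115 111 101  93  93 101 112 117 118 118 118 118 119]
 [118 118 118 117 118 115 115 115 116 118 119 118 119 117 118 119]
 [116 118 118 118 118 119 121 119 120 120 118 118 119 119 119 120]
 [114 115 116 117 117 118 118 119 120 119 118 118 119 119 120 121]
 [111 108 108 109 111 113 115 117 118 118 118 119 119 119 120 120]]
```

View pics/z.png

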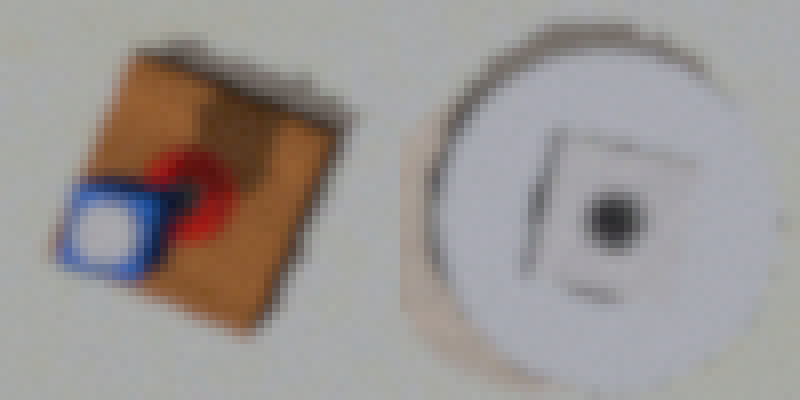

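View pics/z2.png

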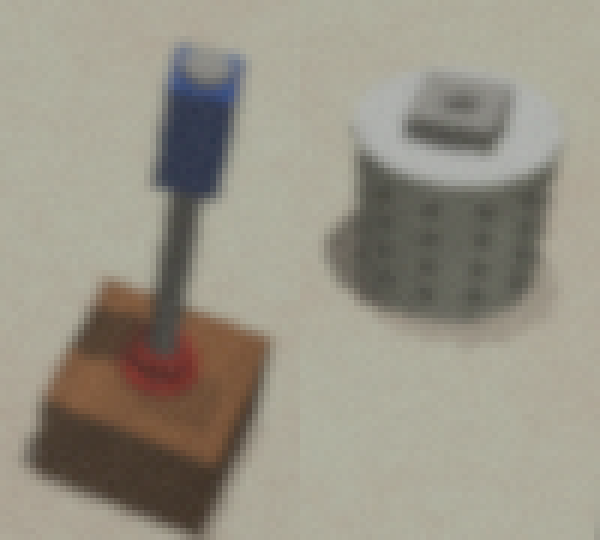

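```bash
python3 - <<'E'
from h import *
t=cv2.imread("pics/top0.png").astype(int); s=cv2.imread("pics/side0.png")
g=t.mean(2); sub=g[230:250,396:418]; w=np.clip(105-sub,0,None); yy,xx=np.mgrid[230:250,396:418]
m=np.array([(w*xx).sum(),(w*yy).sum()])/w.sum()
tc=t[255:280,248:268]; w=((tc.min(2)>85)&(np.hypot(*(np.mgrid[255:280,248:268]-np.array([268.5,257.6])[:,None,None]))<5)); yy,xx=np.mgrid[255:280,248:268]
b=np.array([xx[w].mean(),yy[w].mean()])
print('button px',b,w.sum(),'hole px',m)
B,e=tri(b,(384.2,220.5)); print('button tri',B,e, plane("top",b,203), plane("side",(384.2,220.5),203))
M,e=tri(m,(351.2,166.5)); print('mouth tri',M,e, plane("top",m,105),plane("side",(351.2,166.5),105))
print('collar top',plane("top",(245+190/8-.5,240+193/8-.5),59), plane("side",(350+161/6-.5,210+358/6-.5),52))
c=np.array([[245,240]])+np.array([[80,182],[165,190],[140,275],[62,262]])/8-.5
H=plane("top",c,200); print(H, [np.degrees(np.arctan2(*(H[(i+1)%4]-H[i])[1::-1])) for i in range(4)],[np.linalg.norm(H[(i+1)%4]-H[i]) for i in range(4)])
for n,p,z in(("jar",(324,170),100),("cup",(240,162),70),("tub",(446,156),55)): print(n,plane("top",p,z))
E
```

```text
button px [257.57142857 268.67346939] 49 hole px [404.99984985 238.91876877]
button tri [462.40201798 155.75894256 204.01628007] 1.409906634685059 [[461.6186017  156.01192383 203.        ]] [[462.90900047 154.61349603 203.        ]]
mouth tri [ 523.40391572 -185.14283795  108.85643836] 1.406265719304536 [[ 522.64095211 -185.71054763  105.        ]] [[ 523.84050765 -191.02693893  105.        ]]
collar top [[462.86107366 153.72312251  59.        ]] [[462.92507236 154.87186677  52.        ]]
[[475.62632082 163.36174313 200.        ]
 [473.23199942 139.67181579 200.        ]
 [449.83823156 146.68611315 200.        ]
 [453.57739228 168.40375093 200.        ]] [np.float64(-95.77123935628825), np.float64(163.30936875131354), np.float64(80.23106885759559), np.float64(-12.88056461160583)] [np.float64(23.81061595765691), np.float64(24.4227095516026), np.float64(22.03717571437773), np.float64(22.618070036860683)]
jar [[693.95760894   9.28055672 100.        ]]
cup [[721.40542717 223.73117508  70.        ]]
tub [[ 732.6304416  -302.67939709   55.        ]]
```

Mouth re-estimated at about (523, -188.5) using the hole pixel (406.2, 239), because the weighted centroid had picked up the block's shadow. Triangulated heights are 204 (expected 203) and 109 (expected 105). Now the grasp.

```bash
cat >> h.py <<'E'
def down(psi): return (R.from_euler('z',psi,degrees=True)*R.from_euler('x',180,degrees=True)).as_quat()
E
python3 - <<'E'
from h import *
print('mouth',plane("top",(406.2,239),105))
best=None
for psi in(-101,-11,79,169):
    j=r.ik([462.3,155,290],down(psi)); k=r.ik([523,-188.5,290],down(psi))
    print(psi,j,k)
    if j is not None and k is not None:
        c=max(abs(j[5]),abs(k[5])); best=min(best,(c,psi)) if best else (c,psi)
psi=best[1]; open('psi','w').write(str(psi)); print(psi)
p=r.observe()['tcp_pos']; r.move_linear([p[0],p[1],300])
r.move_ptp([462.3,155,290],down(psi))
cv2.imwrite("pics/pre.png",r.read_camera("side")[100:330,250:500])
print(r.observe()['tcp_pos'],r.observe()['ft_force'],r.observe()['clock'])
E
```

```text
mouth [[ 522.41472566 -188.61227074  105.        ]]
-101 [ 0.14578054 -0.03837198  1.63156544  0.          1.5483992  -2.80382589] None
-11 [ 1.45780541e-01 -3.83719843e-02  1.63156544e+00 -4.44089210e-16
  1.54839920e+00  1.90856309e+00] [-5.01610761e-01  1.12999874e-01  1.47503536e+00 -4.44089210e-16
  1.55355742e+00  1.26117178e+00]
79 [ 1.45780541e-01 -3.83719843e-02  1.63156544e+00 -4.44089210e-16
  1.54839920e+00  3.37766759e-01] [-0.50161076  0.11299987  1.47503536  0.          1.55355742 -0.30962454]
169 [ 0.14578054 -0.03837198  1.63156544  0.          1.5483992  -1.23302957] [-0.50161076  0.11299987  1.47503536  0.          1.55355742 -1.88042087]
79
[462.09825899 155.85346872 290.01274754] [-0.38811731  0.3503039  -0.51025491] 2.7333
```

```bash
python3 - <<'E'
from h import *
print(r.move_linear([462.3,155,157],speed=90,stop_force=8))
f0=r.observe()['ft_force']
r.move_gripper(0.0,squeeze=70)
o=r.observe(); print(o['tcp_pos'],f0,o['ft_force'],o['moment'],o['finger_gap'],o['grasp_force'])
if .2<o['finger_gap']<.4:
    r.move_linear([462.3,155,190],speed=60,stop_force=15)
    r.move_linear([462.3,155,330],speed=150)
    r.move_linear([522.4,-188.6,330],speed=150)
    r.move_linear([522.4,-188.6,272],speed=80)
    r.wait(.3)
    im=r.read_camera("side"); cv2.imwrite("pics/s1.png",im); cv2.imwrite("pics/t1.png",r.read_camera("top"))
    cv2.imwrite("pics/s1z.png",cv2.resize(im[100:200,310:410],None,fx=6,fy=6,interpolation=cv2.INTER_NEAREST))
o=r.observe();print(o['tcp_pos'],o['ft_force'],o['finger_gap'],o['grasp_force'],o['clock'])
E
```

```text
False
[462.34397593 154.9924841  157.10506833] [-0.02003346  0.72230483 -0.02944779] [-0.18421928  0.19535966 -0.24989143] [-0.02052696  0.06214847  0.05442982] 0.2565822425444652 72.22878456115723
[ 522.50495533 -188.66957125  272.28388444] [-0.12016678  0.52749372 -1.55894793] 0.261469302770081 71.97448253631592 10.4833
```

View pics/s1z.png

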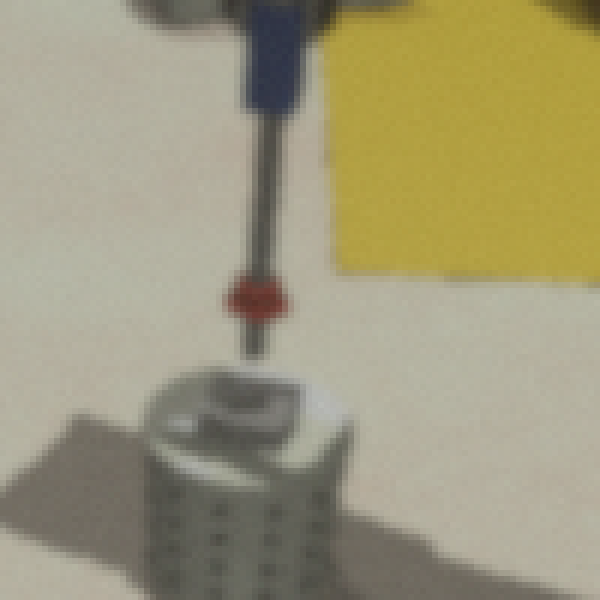

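The side view shows the gauge hanging over the block with its tip at about (352,159), the collar at (353,150) and the handle bottom at (355,118). The fingers seem to hold only the handle's top. I'll check this by projection.

```bash
python3 - <<'E'
from h import *
T=[522.5,-188.7,272.3]
for z in(272.3,291,315,265,180,130): print(z,proj("side",[522.5,-188.7,z]))
# z at known vertical plane y
def aty(px,y):
    o,d=ray("side",px); return (o+d*((y-o[1])/d[:,1])[:,None])[0]
for n,q in(("tip",(255,357)),("collar bottom",(256,322)),("handle bottom",(272,111)),("fingers end",(310,30)),("mouth",(247,393))):
    print(n,aty((310+q[0]/6-.5,100+q[1]/6-.5),-188.6))
im=cv2.imread("pics/s1.png"); cv2.imwrite("pics/s2.png",cv2.resize(im[40:180,270:430],None,fx=5,fy=4.2,interpolation=cv2.INTER_CUBIC)[:, :800])
E
```

```text
272.3 [[355.81609511 114.85718874]]
291 [[356.33674148 108.34720985]]
315 [[357.02356562  99.7619679 ]]
265 [[355.61618517 117.35723844]]
180 [[353.41710228 144.87508991]]
130 [[352.22492258 159.80582362]]
tip [ 523.34451843 -188.6         132.79155077]
collar bottom [ 524.19342649 -188.6         152.56568675]
handle bottom [ 524.46944593 -188.6         263.07364534]
fingers end [ 510.66257122 -188.6         302.38473259]
mouth [ 525.8657438 -188.6        111.7847868]
```

View pics/s2.png

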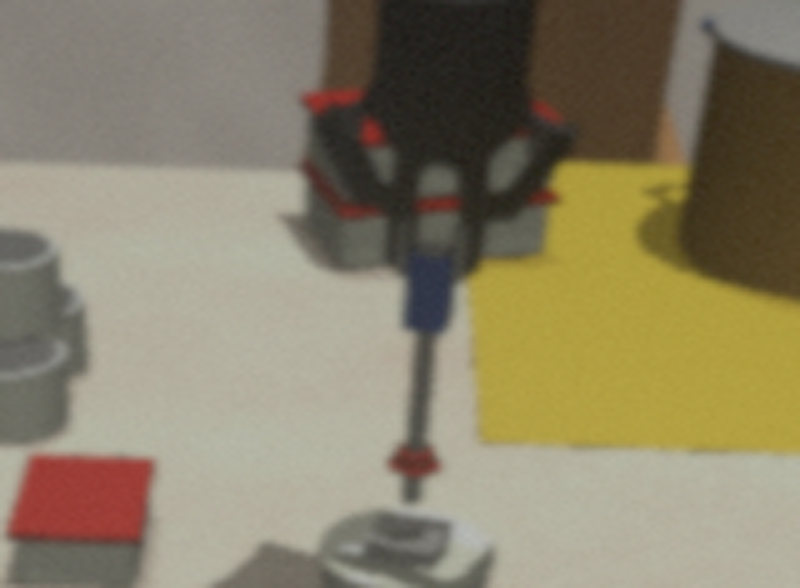

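The tip (z about 132) and handle bottom (z about 263) agree with the TCP, and the rod is upright and over the hole within about 1 mm. The fingers look shorter than expected, but the grip force is 72 N. After a small bias correction I'll insert down to just above collar contact.

```bash
python3 - <<'E'
from h import *
r.move_linear([523.1,-189.6,272],speed=30); r.wait(.2)
def st(l): o=r.observe(); print(l,o['tcp_pos'].round(2),o['ft_force'].round(2),o['finger_gap'].round(3),round(o['grasp_force'],1),round(o['clock'],2))
st('a'); print(r.move_linear([523.1,-189.6,240],speed=25,stop_force=5)); st('b')
print(r.move_linear([523.1,-189.6,222],speed=20,stop_force=5)); r.wait(.2); st('c')
cv2.imwrite("pics/s3.png",cv2.resize(r.read_camera("side")[100:200,310:410],None,fx=6,fy=6,interpolation=cv2.INTER_NEAREST))
E
```

```text
Traceback (most recent call last):
AttributeError: 'float' object has no attribute 'round'
```

```bash
cat >> h.py <<'E'
def st(l): o=r.observe(); print(l,o['tcp_pos'].round(2),o['ft_force'].round(2),o['moment'].round(2),round(o['finger_gap'],3),round(o['grasp_force'],1),round(o['clock'],2)); return o
E
python3 - <<'E'
from h import *
st('a'); print(r.move_linear([523.1,-189.6,240],speed=25,stop_force=5)); st('b')
print(r.move_linear([523.1,-189.6,222],speed=20,stop_force=5)); r.wait(.2); st('c')
cv2.imwrite("pics/s3.png",cv2.resize(r.read_camera("side")[100:200,310:410],None,fx=6,fy=6,interpolation=cv2.INTER_NEAREST))
E
```

```text
a [ 523.1  -189.58  271.97] [-0.49 -0.55 -1.67] [ 0.01 -0.03 -0.05] 0.254 72.0 10.93
False
b [ 523.19 -189.69  240.24] [ 0.46 -0.61 -1.36] [-0.01 -0.   -0.06] 0.262 72.0 12.37
False
c [ 523.17 -189.62  222.16] [ 0.27 -0.28 -1.79] [-0.01  0.06 -0.01] 0.258 72.0 13.62
```

View pics/s3.png

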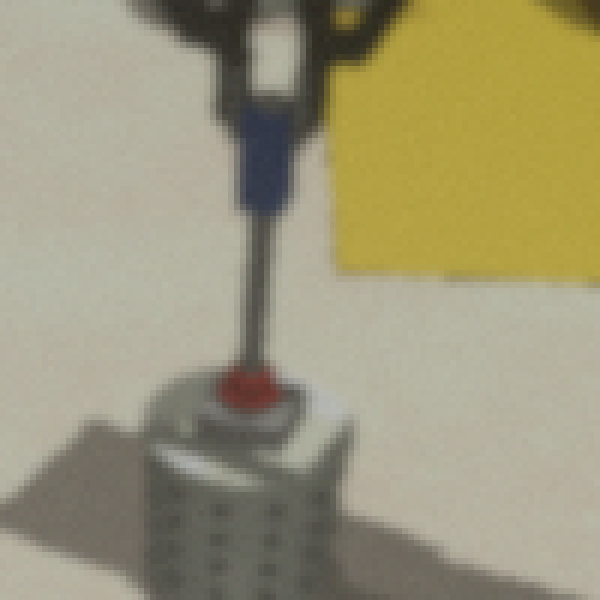

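The rod is in the hole with no side force, and the collar is just above the rim at (248,388). Now a slow push through the collar friction to the floor.

```bash
python3 - <<'E'
from h import *
s=r.move_linear([523.1,-189.6,212],speed=8,stop_force=10); st(s)
if not s: s=r.move_linear([523.1,-189.6,151],speed=9,stop_force=10); st(s)
r.wait(.1); st('w')
E
```

```text
False [ 523.27 -189.71  212.15] [-0.89 -0.11  4.61] [ 0.01  0.23 -0.01] 0.265 72.7 15.07
True [ 523.26 -189.86  158.82] [-0.84 -0.18  3.45] [0.07 0.24 0.03] 0.26 72.7 20.3
w [ 523.26 -189.86  158.83] [-0.47 -0.34  3.78] [0.07 0.25 0.  ] 0.258 72.7 20.4
```

```bash
python3 - <<'E'
from h import *
z=158.8
f=lambda: np.mean([r.observe()['ft_force'][2] for _ in range(5)])
for i in range(14):
    z-=.2; r.move_linear([523.1,-189.6,z],speed=5); r.wait(.1)
    v=f(); p=r.observe()['tcp_pos'][2]; print(round(z,2),round(p,2),round(v,2))
    if v>12: break
st('e')
E
```

```text
158.6 158.79 4.76
158.4 158.74 6.64
158.2 158.72 6.69
158.0 158.71 7.39
157.8 158.69 8.11
157.6 158.65 9.44
157.4 158.68 9.07
157.2 158.67 10.26
157.0 158.66 10.23
156.8 158.66 12.05
e [ 523.39 -189.86  158.66] [-3.65  0.92 12.05] [0.16 0.79 0.02] 0.263 73.7 23.94
```

The TCP stalls while the force climbs steadily, so this is the rigid floor, at a depth of about 88 mm, inside the 45–93 mm range. I'll hold, ease off slightly, release and retreat.

```bash
python3 - <<'E'
from h import *
r.wait(1.2); st('h'); r.wait(1.2); st('h2')
r.move_linear([523.1,-189.6,157.7],speed=5); r.wait(.2); st('eased')
r.move_gripper(1.0); r.wait(.3); st('open')
im=r.read_camera("side"); cv2.imwrite("pics/s4.png",cv2.resize(im[100:200,310:410],None,fx=5,fy=5))
E
```

```text
h [ 523.4  -189.85  158.63] [-3.56  1.04 12.23] [ 0.22  0.75 -0.01] 0.261 73.7 25.14
h2 [ 523.43 -189.87  158.68] [-2.49  1.05 11.92] [0.26 0.84 0.02] 0.261 73.7 26.34
eased [ 523.35 -189.81  158.71] [-2.12 -0.43  7.92] [ 0.09  0.52 -0.03] 0.26 73.1 26.88
open [ 523.1  -189.6   157.71] [-0.68  0.41 -0.08] [ 0.01 -0.03 -0.03] 1.004 0.0 27.81
```

View pics/s4.png

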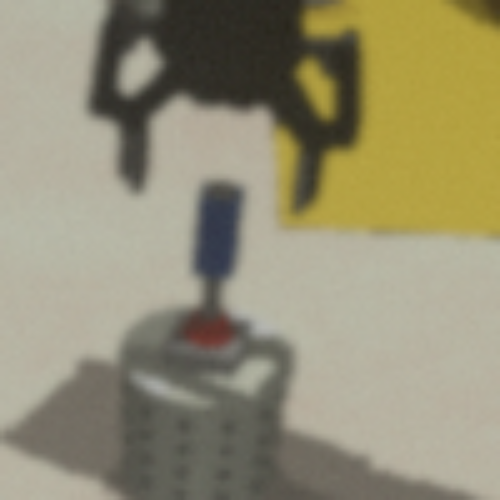

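The gauge stands free and upright, with its collar on the rim at (208,330) and its handle bottom at about (214,276) in the crop. I'll retreat, check the heights and that nothing else moved, then sign off.

```bash
python3 - <<'E'
from h import *
r.move_linear([523.1,-189.6,300],speed=100); 
p=r.observe()['tcp_pos']; r.move_linear([400,50,320],speed=150); r.wait(.3)
t=r.read_camera("top"); t0=cv2.imread("pics/top0.png")
def cen(im,lo,hi,b):
    x,y,w,h=b; m=cv2.moments(cv2.inRange(cv2.cvtColor(im,cv2.COLOR_BGR2HSV),lo,hi)[y:y+h,x:x+w],True); return round(m['m10']/m['m00']+x,1),round(m['m01']/m['m00']+y,1)
print('jar',*[cen(i,(40,80,30),(90,255,255),(300,145,50,50)) for i in(t0,t)],'tub',*[cen(i,(0,150,60),(8,255,255),(410,125,70,60)) for i in(t0,t)])
im=r.read_camera("side")
o,d=ray("side",(310+214/5-.5,100+276/5-.5)); print('handle bottom',o+d[0]*(-189.6-o[1])/d[0,1])
print('cup diff',np.abs(t[140:185,215:265].astype(int)-t0[140:185,215:265]).mean())
B=plane("top",cen(t,(100,70,40),(135,255,255),(380,212,50,50)),202); print('handle top xy',B)
st('end')
E
```

```text
jar (323.9, 169.9) (323.9, 169.8) tub (445.6, 155.8) (445.6, 155.8)
handle bottom [ 523.41612348 -189.6         146.8253615 ]
cup diff 4.364296296296296
handle top xy [[ 522.31303865 -182.64895677  202.        ]]
end [400.06  49.87 319.95] [ 0.3 -0.9  0.1] [ 0.02 -0.01 -0.01] 1.003 0.0 31.78
```

```bash
python3 -c "
from workcell import r
print(r.sign_off())"
```

```text
the job is handed in; nothing more can be done
None
```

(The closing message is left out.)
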